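# Load the battery modules into their charging cradles

### The arm

A 6-joint arm with a two-finger parallel gripper is mounted at the origin on the work surface. World frame = base frame: x ahead of the robot, y to its left, z up, the work surface at z = 0. Lengths are in m, angles in rad, forces in N, time in s.
With the tool pointing down it reaches from about 0.375 to 0.9 m from the base axis. Payload 3.1 kg.
Tool frame: the origin (TCP) lies at the very end of the fingers, on their centre line; the grasp point (between the pads) lies 19 mm behind it (robot.hold_point_z is the z of the grasp point in the tool frame, in m); z points along the fingers, y is the direction in which the jaws open and shut (so a half turn about z gives the same grasp; the last joint's range is limited). The gripper opens to 87 mm and grips with 3 to 60 N. Pads are 19 mm wide; open, the fingers measure 117 mm over their backs; the gripper's body (75 mm by 190 mm) begins 51 mm behind the grasp point.
Start: joints at [1.141, 0.527, 1.433, -0, 1.181, -0.178], TCP at [0.156, 0.605, 0.223] pointing down, gripper open.
Joint ranges: [-3.08, 3.08], [-0.75, 2.2], [0.22, 2.44], [-1.43, 4.57], [0, 2.65], [-2.85, 2.85]. Speed limits (rad/s): [2.79, 2.79, 3.14, 3.14, 3.14, 3.14].

### API

Orientations are given as a unit quaternion [x, y, z, w].
In Python, from rig import robot, viewer, spotter gives the robot as it stands.
- The arm moves only by the shell command python3 -m crank 'ROWS' [FORCE]. ROWS is text: rows parted by semicolons, each of 7 numbers parted by spaces: the turn, a rotation vector about the tool's x, y, z in units of 5 degrees (1.0 is 5 degrees), then the shift along the tool's x, y, z in units of 40 mm (1.0 is 40 mm), then the gripper's target within -1 to 1 (shut at 1, half-way at 0, fully open at -1). A call has 1 to 5 rows; each row shifts and turns the pose as measured when the row begins, along the tool's axes as they then stand; what a row does not reach is not made up. A row lasts 1/8 s, in which the tool goes at most 62.5 mm and 10.7 degrees, less where a joint would pass 70% of its speed; a pose out of reach is approached as far as the arm can. A call is refused whole if a number of a shift passes 1 or a number of a turn 1, either way. A call with a gripper value outside its range is refused whole. The fingers move at their own pace and stop on an object; FORCE is the grip in N (left out, the last holds). Time passes only in rows, so rows that do not move let the fingers close. It gives the time, the measured TCP pose, the force and the opening at its end, in the units of the state.
- robot.get_obs(): the state, without advancing time (a new reading comes with each control period).
- viewer.camera(name): name is "scene" or "top" or "wrist"; returns a dict with "img" (420x560x3 uint8, red, green, blue), "camera_matrix" (3x3 intrinsics, pixels), "xyz" and "attitude" of the camera in the world. Camera axes: x right, y down, z forward; pixel columns grow to the right and rows downward; lengths in m; the calibration is good to about 2 mm. A picture is of the moment at which its call begins. There is no depth.
- robot.hand_in(): hands the job in, once; it reports no verdict.
Trained networks look in a picture, given as the dict that the camera call returned (one of the last four; its "shot" number tells which), for a name from the list of things; names that differ only in an ending like _2 or _b are one class to them, and where a whole thing is asked for, a point or a joint stands for the part that bears it (a point fixed in the world has none). Each returns a list of dicts, best first, with "score" (0 to 1); they miss things now and then, are a little off and sometimes report something else, mostly with a low value. They report only what shows in the picture. A call takes as long as a camera call. They do not tell look-alikes from the thing itself.
- spotter.boxes_of(name, picture): "at" ([x, y, z] in m, in the coordinates of the camera as it stood for that picture, good to about 4 mm: the middle of the surface that is visible of it).
The state is a dict: "time": time; "q": joint angles; "joint_velocities": joint speeds; "joint_torque": joint torques, N m; "position": TCP position; "tool_rot": TCP orientation; "ft_force": force on the tool from outside, world axes, zero at the start; "moment": the same for the moment, N m; "grip_width": finger opening in m.
Only numpy, scipy, OpenCV 4.12 (cv2) and the standard library are available. Lean on these libraries where they do the work, as an engineer would, in place of code of your own. Each camera call takes 0.05 s, during which the arm holds its last target.

### The job

Four battery modules of different sizes and four white charging cradles stand scattered on the repair bench. Put each module upright into the cradle whose contact pads match its cells in number and pattern, standing flat on the cradle's floor and square with its walls. Set the modules down without dropping them, and leave the screw jar and the black mains adapter where they are.

Things in the scene. Friction and masses are not known exactly. Their poses are not given: they have to be found in the camera images.
- module_4: loose battery module of four cells, 2 by 2: grey upright cells between two black plastic end plates, round steel cell ends on top. 40 x 40 mm in plan (x by y), 68 mm tall, about 0.19 kg, standing upright; origin at the centre of its underside, z up, square. Smooth upright sides; grip across the 40 mm width (along its y).
- module_6: loose battery module of six cells, 3 by 2: grey upright cells between two black plastic end plates, round steel cell ends on top. 60 x 40 mm in plan (x by y), 68 mm tall, about 0.28 kg, standing upright; origin at the centre of its underside, z up, x along the long side. Smooth upright sides; grip across the 40 mm width (along its y).
- module_8: loose battery module of eight cells, 4 by 2: grey upright cells between two black plastic end plates, round steel cell ends on top. 80 x 40 mm in plan (x by y), 68 mm tall, about 0.38 kg, standing upright; origin at the centre of its underside, z up, x along the long side. Smooth upright sides; grip across the 40 mm width (along its y).
- module_9: loose battery module of nine cells, 3 by 3: grey upright cells between two black plastic end plates, round steel cell ends on top. 60 x 60 mm in plan (x by y), 68 mm tall, about 0.42 kg, standing upright; origin at the centre of its underside, z up, square. Smooth upright sides; grip across the 60 mm width (along its y).
- cradle_4: fixed white open charging cradle (shallow tray) for the module of four cells, 2 by 2: 4 copper contact pads on its floor in the same 2 by 2 pattern. Inside 60 x 60 mm (x by y), walls 4 mm thick, rim 16 mm above the table; origin at the centre of its underside on the table, its inner floor 4 mm above that; square.
- cradle_6: fixed white open charging cradle (shallow tray) for the module of six cells, 3 by 2: 6 copper contact pads on its floor in the same 3 by 2 pattern. Inside 80 x 60 mm (x by y), walls 4 mm thick, rim 16 mm above the table; origin at the centre of its underside on the table, its inner floor 4 mm above that; x axis along the long side.
- cradle_8: fixed white open charging cradle (shallow tray) for the module of eight cells, 4 by 2: 8 copper contact pads on its floor in the same 4 by 2 pattern. Inside 100 x 60 mm (x by y), walls 4 mm thick, rim 16 mm above the table; origin at the centre of its underside on the table, its inner floor 4 mm above that; x axis along the long side.
- cradle_9: fixed white open charging cradle (shallow tray) for the module of nine cells, 3 by 3: 9 copper contact pads on its floor in the same 3 by 3 pattern. Inside 80 x 80 mm (x by y), walls 4 mm thick, rim 16 mm above the table; origin at the centre of its underside on the table, its inner floor 4 mm above that; square.
- screw_jar: bystander: small round glass jar with a steel lid, 52 mm across, 60 mm tall, standing loose on the table; origin at the centre of its underside.
- adapter: bystander: loose flat black mains adapter with a grey plate on top, no cells showing, 85 x 45 mm, 32 mm tall; origin at the centre of its underside, x along the long side.
Not all that is in view belongs to the job. What is shaped like the module_8 but purple is not meant.

How it is judged:
By the outcome, as a careful person would: the job done as asked, in the order asked, and still so for the second after the job is handed in, with the robot touching nothing.
It also fails if it takes over 112 s, if anything falls off the work surface, if the arm or the gripper's body presses on something with over 40 N, if the wrist force passes 120 N, or if a joint passes its speed limit or range.

## Working session

There is one attempt and no reset: what is moved stays moved. The work goes in short steps, Python scripts to look and compute and a shell command to move; the robot and the scene stay as the last step left them, time stands still between calls to the robot, and variables do not carry over. Pictures are saved under pics/ and viewed, and the job is handed in when it is done.

```bash
ls; mkdir -p pics; python3 - <<'E'
from rig import robot, viewer, spotter
import cv2
o=robot.get_obs(); print(o)
for n in("scene","top","wrist"):
    c=viewer.camera(n); cv2.imwrite(f"pics/{n}0.png",c["img"][:,:,::-1]); print(n,c["camera_matrix"],c["xyz"],c["attitude"])
E
```

```text
pics
{'time': 0.0, 'q': array([ 1.14051369e+00,  5.28460497e-01,  1.43392482e+00, -3.61879190e-05,
        1.18138167e+00, -1.78515330e-01]), 'joint_velocities': array([ 5.49818328e-04, -1.38102307e-03,  1.45744382e-03, -6.68971345e-05,
        5.30681186e-05,  1.17659146e-04]), 'joint_torque': array([ 6.95290873e-04, -4.40049934e+01, -1.76592529e+01,  6.35238597e-02,
        5.79827616e-02, -1.54739878e-04]), 'position': array([0.15537318, 0.60461189, 0.22156796]), 'tool_rot': array([ 1.25544538e-01,  9.92087389e-01, -1.04220189e-03, -3.09882945e-04]), 'ft_force': array([ 0.51745274,  0.00493399, -0.35914987]), 'moment': array([-0.02441472,  0.02457593, -0.01621836]), 'grip_width': 0.08683280281872773}
scene [[425.18731771   0.         281.95221652]
 [  0.         425.18731771 211.92180579]
 [  0.           0.           1.        ]] [0.99076528 0.21543772 0.91217795] [ 0.50379052  0.8217684  -0.22419212 -0.1436304 ]
top [[386.66532241   0.         285.95349431]
 [  0.         386.66532241 212.6949388 ]
 [  0.           0.           1.        ]] [0.46086169 0.00653852 1.00747307] [-0.70125711  0.71251235 -0.01743999  0.01613877]
wrist [[297.1945781    0.         276.95521523]
 [  0.         297.1945781  204.97593488]
 [  0.           0.           1.        ]] [0.07796688 0.62487554 0.38337678] [0.78149261 0.60619211 0.09017975 0.11691034]
```

View pics/top0.png

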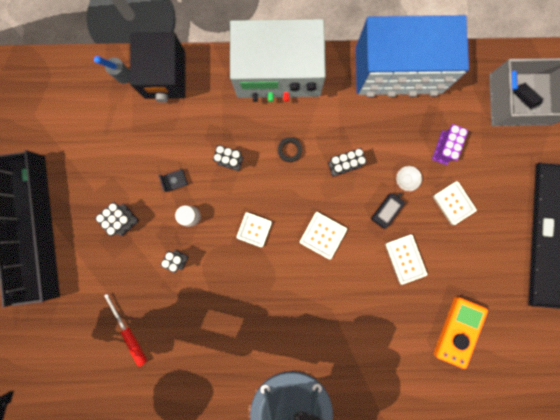

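View pics/scene0.png

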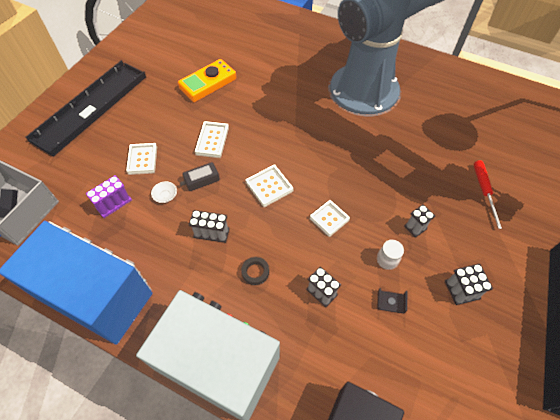

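```bash
cat > h.py <<'E'
from rig import robot, viewer, spotter
import numpy as np, cv2
from scipy.spatial.transform import Rotation as R
def ray(c,uv,z):
    """pixels -> world points on plane z"""
    K=np.array(c["camera_matrix"]); uv=np.atleast_2d(uv).astype(float)
    d=np.c_[uv,np.ones(len(uv))]@np.linalg.inv(K).T
    d=R.from_quat(c["attitude"]).apply(d); o=np.array(c["xyz"])
    return o+d*((z-o[2])/d[:,2])[:,None]
def proj(c,P):
    p=R.from_quat(c["attitude"]).inv().apply(np.atleast_2d(P)-np.array(c["xyz"]))
    q=p@np.array(c["camera_matrix"]).T
    return q[:,:2]/q[:,2:]
def w(c,p): return np.array(c["xyz"])+R.from_quat(c["attitude"]).apply(p)
E
python3 - <<'E'
from h import *
names=["module_4","module_6","module_8","module_9","cradle_4","cradle_6","cradle_8","cradle_9","screw_jar","adapter"]
for cn in("top","scene"):
    c=viewer.camera(cn)
    for n in names:
        for d in spotter.boxes_of(n,c)[:3]:
            p=w(c,d["at"]); print(cn,n,round(d["score"],2),p.round(3),proj(c,p).round(0))
E
```

```text
top module_4 0.94 [0.393 0.278 0.073] [[173. 261.]]
top module_4 0.87 [ 0.67  -0.404  0.068] [[451. 143.]]
top module_4 0.83 [0.497 0.423 0.07 ] [[113. 219.]]
top module_6 0.94 [0.393 0.278 0.073] [[173. 261.]]
top module_6 0.87 [ 0.67  -0.404  0.068] [[451. 143.]]
top module_6 0.83 [0.497 0.423 0.07 ] [[113. 219.]]
top module_8 0.94 [0.393 0.278 0.073] [[173. 261.]]
top module_8 0.87 [ 0.67  -0.404  0.068] [[451. 143.]]
top module_8 0.83 [0.497 0.423 0.07 ] [[113. 219.]]
top module_9 0.94 [0.393 0.278 0.073] [[173. 261.]]
top module_9 0.87 [ 0.67  -0.404  0.068] [[451. 143.]]
top module_9 0.83 [0.497 0.423 0.07 ] [[113. 219.]]
top cradle_4 0.87 [ 0.451 -0.086  0.004] [[321. 234.]]
top cradle_4 0.77 [ 0.526 -0.434  0.007] [[455. 203.]]
top cradle_4 0.77 [ 0.383 -0.301  0.001] [[404. 259.]]
top cradle_6 0.87 [ 0.451 -0.086  0.004] [[321. 234.]]
top cradle_6 0.77 [ 0.526 -0.434  0.007] [[455. 203.]]
top cradle_6 0.77 [ 0.383 -0.301  0.001] [[404. 259.]]
top cradle_8 0.87 [ 0.451 -0.086  0.004] [[321. 234.]]
top cradle_8 0.77 [ 0.526 -0.434  0.007] [[455. 203.]]
top cradle_8 0.77 [ 0.38
[... 1033 characters left out ...]
83 -0.297  0.002] [[212. 140.]]
scene cradle_4 0.75 [0.464 0.092 0.007] [[330. 218.]]
scene cradle_6 0.98 [ 0.525 -0.43   0.008] [[142. 158.]]
scene cradle_6 0.94 [ 0.383 -0.297  0.002] [[212. 140.]]
scene cradle_6 0.75 [0.464 0.092 0.007] [[330. 218.]]
scene cradle_8 0.98 [ 0.525 -0.43   0.008] [[142. 158.]]
scene cradle_8 0.94 [ 0.383 -0.297  0.002] [[212. 140.]]
scene cradle_8 0.75 [0.464 0.092 0.007] [[330. 218.]]
scene cradle_9 0.98 [ 0.525 -0.43   0.008] [[142. 158.]]
scene cradle_9 0.94 [ 0.383 -0.297  0.002] [[212. 140.]]
scene cradle_9 0.75 [0.464 0.092 0.007] [[330. 218.]]
scene screw_jar 0.88 [0.516 0.258 0.058] [[392. 253.]]
scene adapter 0.57 [ 0.512 -0.247  0.032] [[201. 174.]]
```

The top view shows module_9 at about (117,219), module_6 at (228,157), module_8 at (349,161) and module_4 at (174,261). The cradles are 4 at (254,230), 9 at (323,235), 8 at (407,259) and 6 at (455,203). The purple decoy is at (451,143). Next I'll fit cell ends and pads for exact poses.

```bash
cat > fit.py <<'E'
from h import *
def blobs(c,center,rad,kind,up=6):
    img=c["img"]; u,v=map(int,center); r=rad
    x0,y0=max(u-r,0),max(v-r,0)
    crop=img[y0:v+r,x0:u+r]
    b=cv2.resize(crop,None,fx=up,fy=up,interpolation=cv2.INTER_CUBIC)
    hsv=cv2.cvtColor(b,cv2.COLOR_RGB2HSV)
    if kind=="cell": m=((hsv[:,:,1]<50)&(hsv[:,:,2]>165))
    else: m=((hsv[:,:,1]>45)&(hsv[:,:,2]>150)&(hsv[:,:,0]<25))
    n,l,s,cen=cv2.connectedComponentsWithStats(m.astype(np.uint8))
    out=[(s[i,4]/up/up,(cen[i]+.5)/up+[x0-.5,y0-.5]) for i in range(1,n)]
    return b,m,[o for o in out if o[0]>2]
T={"module_9":(117,219,24),"module_6":(228,157,22),"module_8":(349,161,26),"module_4":(174,261,20),
"cradle_4":(254,230,20),"cradle_9":(323,235,25),"cradle_8":(407,259,27),"cradle_6":(455,203,22)}
if __name__=="__main__":
    c=viewer.camera("top")
    tiles=[]
    for n,(u,v,r) in T.items():
        k="cell" if n[0]=="m" else "pad"
        b,m,o=blobs(c,(u,v),r,k)
        print(n,len(o),[(round(a,1),p.round(1).tolist()) for a,p in o])
        t=np.hstack([b,np.repeat((m*255).astype(np.uint8)[:,:,None],3,2)]); tiles.append(cv2.resize(t,(390,145)))
    cv2.imwrite("pics/fit0.png",np.vstack([np.hstack(tiles[i:i+2]) for i in range(0,8,2)])[:,:,::-1])
E
python3 fit.py
```

```text
module_9 1 [(np.float64(471.9), [111.2, 218.7])]
module_6 1 [(np.float64(282.3), [226.3, 155.5])]
module_8 1 [(np.float64(377.1), [348.1, 159.9])]
module_4 1 [(np.float64(209.9), [170.7, 261.5])]
cradle_4 10 [(np.float64(396.1), [250.8, 230.0]), (np.float64(96.1), [266.2, 212.6]), (np.float64(12.0), [251.6, 224.4]), (np.float64(11.6), [258.9, 227.0]), (np.float64(12.4), [249.0, 231.7]), (np.float64(11.7), [256.1, 234.3]), (np.float64(4.1), [234.3, 242.9]), (np.float64(3.7), [239.1, 245.8]), (np.float64(4.2), [239.3, 248.3]), (np.float64(2.2), [244.0, 247.7])]
cradle_9 11 [(np.float64(864.3), [317.7, 241.0]), (np.float64(223.9), [338.2, 214.8]), (np.float64(11.4), [319.4, 224.6]), (np.float64(12.7), [326.1, 228.3]), (np.float64(12.1), [315.7, 231.5]), (np.float64(12.1), [332.9, 232.1]), (np.float64(12.9), [322.5, 235.2]), (np.float64(11.6), [312.0, 238.2]), (np.float64(12.8), [329.3, 238.9]), (np.float64(12.6), [318.8, 242.0]), (np.float64(12.2), [325.6, 245.7])]
cradle_8 9 [(np.float64(1469.7), [407.6, 260.6]), (np.float64(13.5), [404.3, 246.4]), (np.float64(12.3), [397.0, 249.1]), (np.float64(13.5), [407.1, 253.7]), (np.float64(12.9), [399.8, 256.3]), (np.float64(13.3), [409.8, 261.0]), (np.float64(13.2), [402.6, 263.6]), (np.float64(14.2), [412.6, 268.5]), (np.float64(13.9), [405.4, 271.0])]
cradle_6 7 [(np.float64(860.4), [455.3, 202.9]), (np.float64(13.4), [452.2, 194.3]), (np.float64(13.2), [445.8, 198.4]), (np.float64(12.5), [456.5, 200.8]), (np.float64(12.8), [450.1, 204.9]), (np.float64(13.9), [460.9, 207.3]), (np.float64(14.3), [454.5, 211.4])]
```

View pics/fit0.png

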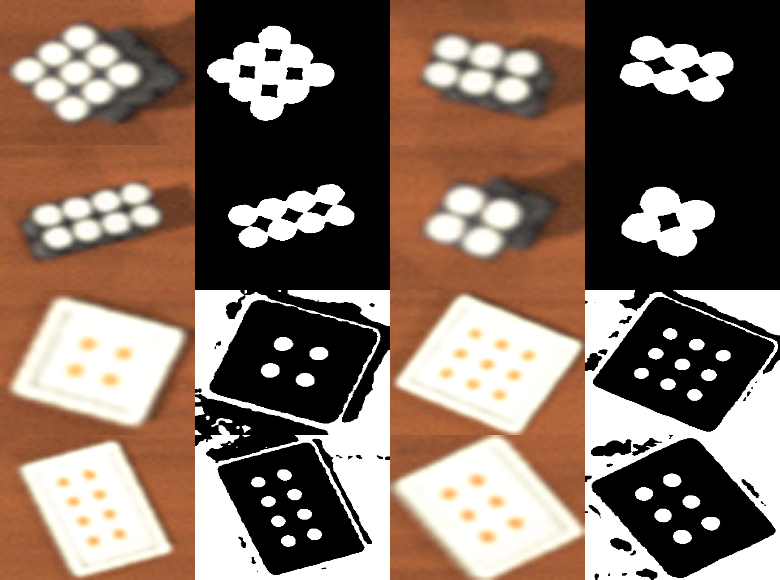

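```bash
cat > fit2.py <<'E'
from fit import *
DIM={"4":(2,2),"6":(3,2),"8":(4,2),"9":(3,3)}
def lattice(n,P):
    """P Nx2 world; returns centre, yaw of x axis, rms, scale"""
    a,b=DIM[n[-1]]
    best=None
    from scipy.optimize import linear_sum_assignment
    from scipy.spatial.distance import cdist
    G=np.array([((i-(a-1)/2),(j-(b-1)/2)) for i in range(a) for j in range(b)])
    c=P.mean(0); s=np.sqrt(((P-c)**2).sum()/(G**2).sum())
    for t in np.radians(np.arange(-90,90,.25)):
        M=np.array([[np.cos(t),-np.sin(t)],[np.sin(t),np.cos(t)]])
        D=cdist(G@M.T*s+c,P); i,j=linear_sum_assignment(D**2)
        e=np.sqrt((D[i,j]**2).mean())
        if best is None or e<best[0]: best=(e,t)
    return c,np.degrees(best[1]),best[0],s
def find(c,n,uvr,thr=200):
    u,v,r=uvr; N=int(n[-1]); z=.068 if n[0]=="m" else .0045
    if n[0]=="m":
        up=6;b,_,_=blobs(c,(u,v),r,"cell",up); x0,y0=max(u-r,0),max(v-r,0)
        hsv=cv2.cvtColor(b,cv2.COLOR_RGB2HSV)
        for thr in range(150,254,3):
            m=((hsv[:,:,1]<60)&(hsv[:,:,2]>thr)).astype(np.uint8)
            k,l,s,cen=cv2.connectedComponentsWithStats(m)
            o=[(cen[i]+.5)/up+[x0-.5,y0-.5] for i in range(1,k) if s[i,4]>8*up*up/2]
            if len(o)==N: break
    else:
        o=[p for a,p in blobs(c,(u,v),r,"pad")[2] if a<60 and np.hypot(*(p-[u,v]))<r*.75]
    if len(o)!=N: return len(o),None
    return len(o),lattice(n,ray(c,np.array(o),z)[:,:2])
if __name__=="__main__":
    c=viewer.camera("top")
    S=viewer.camera("scene")
    TS={"module_9":(472,276,28),"module_6":(324,281,24),"module_8":(210,222,28),"module_4":(423,214,22),
"cradle_4":(330,218,20),"cradle_9":(269,185,25),"cradle_8":(212,139,27),"cradle_6":(142,158,22)}
    for n in T:
        for q,t in ((c,T[n]),(S,TS[n])):
            k,f=find(q,n,t); print(n,k, f and (f[0].round(4),round(f[1],1),round(f[2],4),round(f[3],4)))
E
python3 fit2.py
```

```text
module_9 9 (array([0.4979, 0.4291]), np.float64(-49.2), np.float64(0.0002), np.float64(0.02))
module_9 9 (array([0.4975, 0.4319]), np.float64(-49.5), np.float64(0.0001), np.float64(0.0201))
module_6 6 (array([0.6481, 0.1485]), np.float64(72.8), np.float64(0.0002), np.float64(0.0201))
module_6 6 (array([0.6474, 0.1511]), np.float64(72.5), np.float64(0.0002), np.float64(0.0201))
module_8 8 (array([ 0.6326, -0.1502]), np.float64(-72.5), np.float64(0.0002), np.float64(0.02))
module_8 8 (array([ 0.6315, -0.1476]), np.float64(-72.8), np.float64(0.0002), np.float64(0.0201))
module_4 4 (array([0.3917, 0.285 ]), np.float64(-27.5), np.float64(0.0002), np.float64(0.0201))
module_4 4 (array([0.3911, 0.288 ]), np.float64(-27.5), np.float64(0.0002), np.float64(0.0202))
cradle_4 4 (array([0.4666, 0.088 ]), np.float64(-21.0), np.float64(0.0001), np.float64(0.02))
cradle_4 5 None
cradle_9 9 (array([ 0.4487, -0.0893]), np.float64(60.5), np.float64(0.0001), np.float64(0.02))
cradle_9 11 None
cradle_8 8 (array([ 0.3847, -0.3008]), np.float64(19.0), np.float64(0.0002), np.float64(0.0201))
cradle_8 10 None
cradle_6 6 (array([ 0.5273, -0.4315]), np.float64(31.8), np.float64(0.0001), np.float64(0.0201))
cradle_6 8 None
```

```bash
cat > go.py <<'E'
from h import *
import sys
# usage: go.py x y z jawyaw_deg : remaining motion in tool units, evenly split rows
x,y,z,yaw=map(float,sys.argv[1:5])
o=robot.get_obs(); R0=R.from_quat(o["tool_rot"]); p=o["position"]
ty=R0.as_matrix()[:,1]; cy=np.degrees(np.arctan2(ty[1],ty[0]))
d=(yaw-cy+90)%180-90
yw=np.radians(cy+d); Y=np.array([np.cos(yw),np.sin(yw),0]); Z=np.array([0,0,-1.]); X=np.cross(Y,Z)
R1=R.from_matrix(np.c_[X,Y,Z]); rv=(R0.inv()*R1).as_rotvec(); D=np.array([x,y,z])-p
n=max(1,int(np.ceil(max(np.degrees(np.abs(rv)).max()/5,np.linalg.norm(D)/.055,np.abs(D).max()/.04))))
print("t",round(o["time"],2),"p",p.round(4),"yaw",round(cy,1),"F",o["ft_force"].round(1),"w",round(o["grip_width"],4),"dyaw",round(d,1),"D",D.round(4))
for i in range(n):
    Ri=R0*R.from_rotvec(rv*i/n)
    s=Ri.inv().apply(D/n)/.04; t=np.degrees(rv/n)/5
    print(" ".join("%.2f"%v for v in np.r_[t,s]))
E
python3 go.py .4977 .4305 .16 40.7
```

```text
t 1.4 p [0.1557 0.6053 0.2226] yaw 75.6 F [-0.8 -0.4 -0.1] w 0.0865 dyaw -34.9 D [ 0.342  -0.1748 -0.0626]
0.00 -0.00 0.77 -1.04 -0.23 0.17
0.00 -0.00 0.77 -1.05 -0.16 0.17
0.00 -0.00 0.77 -1.06 -0.09 0.17
0.00 -0.00 0.77 -1.07 -0.02 0.17
0.00 -0.00 0.77 -1.07 0.05 0.17
0.00 -0.00 0.77 -1.06 0.13 0.17
0.00 -0.00 0.77 -1.05 0.20 0.17
0.00 -0.00 0.77 -1.03 0.27 0.17
0.00 -0.00 0.77 -1.01 0.34 0.17
```

```bash
python3 -m crank '0 0 0 0 0 0 -1'
```

```text
time: 1.52
position: [0.1557, 0.6053, 0.2225]
tool_rot: [0.126, 0.992, -0.0, 0.0]
ft_force: [-0.9, -0.1, -0.1]
grip_width: 0.087
```

```bash
sed -i 's#np.linalg.norm(D)/.055,np.abs(D).max()/.04#np.hypot(D[0],D[1])/.038,abs(D[2])/.038#' go.py; python3 -m crank '0 0 .7 -.95 -.2 .15 -1;0 0 .7 -.95 -.15 .15 -1;0 0 .7 -.95 -.1 .15 -1;0 0 .7 -.95 0 .15 -1;0 0 .7 -.95 .05 .15 -1'; python3 go.py .4977 .4305 .13 40.7
```

```text
time: 2.15
position: [0.3296, 0.5205, 0.1927]
tool_rot: [0.277, 0.961, 0.002, 0.0]
ft_force: [0.2, -0.5, -0.6]
grip_width: 0.087
t 2.15 p [0.3296 0.5205 0.1927] yaw 57.9 F [ 0.2 -0.5 -0.6] w 0.087 dyaw -17.2 D [ 0.1681 -0.09   -0.0627]
0.01 -0.00 0.57 -0.79 0.05 0.26
0.01 -0.00 0.57 -0.79 0.09 0.26
0.01 -0.00 0.57 -0.78 0.13 0.26
0.01 -0.00 0.57 -0.78 0.17 0.26
0.01 -0.00 0.57 -0.77 0.21 0.26
0.01 -0.00 0.57 -0.75 0.25 0.26
```

```bash
python3 -m crank '0 0 .7 -.95 .05 .3 -1;0 0 .7 -.95 .1 .3 -1;0 0 .7 -.95 .15 .3 -1;0 0 .7 -.9 .2 .3 -1;0 0 .7 -.9 .3 .3 -1'; python3 go.py .4977 .4305 .12 40.7
```

```text
time: 2.78
position: [0.501, 0.4248, 0.1319]
tool_rot: [0.424, 0.905, 0.004, 0.0]
ft_force: [-0.0, 0.3, -0.6]
grip_width: 0.0869
t 2.77 p [0.501  0.4248 0.1319] yaw 39.8 F [-0.   0.3 -0.6] w 0.0869 dyaw 0.9 D [-0.0033  0.0057 -0.0119]
0.08 -0.02 -0.19 0.16 0.03 0.30
```

```bash
python3 -m crank '0 0 -.2 .15 0 .4 -1;0 0 0 0 0 0 -1'; python3 - <<'E'
from h import *
c=viewer.camera("wrist"); im=c["img"][:,:,::-1].copy()
for x,y in [(.4977,.4305)]:
    a=np.radians(-49.3)
    for i in (-1,0,1):
        for j in (-1,0,1):
            q=proj(c,[x+.02*(i*np.cos(a)-j*np.sin(a)),y+.02*(i*np.sin(a)+j*np.cos(a)),.068])[0]
            cv2.circle(im,(int(q[0]),int(q[1])),3,(0,0,255),-1)
cv2.imwrite("pics/w1.png",im)
E
python3 go.py .4977 .4305 .032 40.7
```

```text
time: 3.02
position: [0.4991, 0.4278, 0.114]
tool_rot: [0.418, 0.908, 0.003, 0.0]
ft_force: [-0.7, -0.3, 0.6]
grip_width: 0.0869
t 3.08 p [0.5001 0.4281 0.1151] yaw 40.6 F [ 0.7  0.6 -0.1] w 0.0867 dyaw 0.1 D [-0.0024  0.0024 -0.0831]
0.03 -0.00 -0.01 0.03 -0.01 0.69
0.03 -0.00 -0.01 0.03 -0.01 0.69
0.03 -0.00 -0.01 0.03 -0.00 0.69
```

View pics/w1.png

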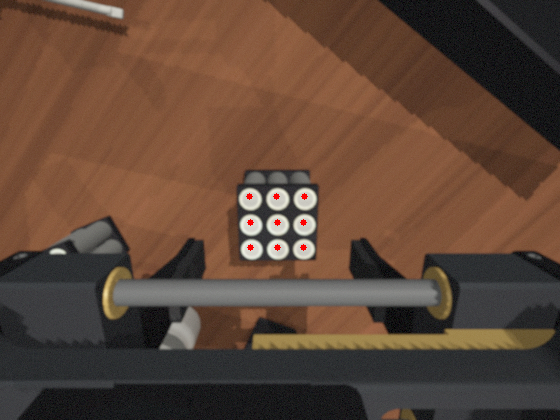

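The projected cell positions (red dots) fall on the actual cells, and the module sits midway between the fingers (columns about 205 to 350). Descending.

```bash
python3 -m crank '0 0 0 .05 0 .7 -1;0 0 0 .05 0 .7 -1;0 0 0 0 0 .65 -1;0 0 0 0 0 0 -1'; python3 go.py .4977 .4305 .032 40.7
```

```text
time: 3.58
position: [0.4963, 0.4366, 0.0356]
tool_rot: [0.415, 0.91, 0.007, 0.003]
ft_force: [-0.6, 0.4, -0.3]
grip_width: 0.087
t 3.58 p [0.4963 0.4366 0.0356] yaw 41.0 F [-0.6  0.4 -0.3] w 0.087 dyaw -0.3 D [ 0.0014 -0.0061 -0.0036]
0.17 -0.01 0.06 -0.14 -0.08 0.09
```

```bash
python3 -m crank '.2 0 .05 -.14 -.08 .1 -1;0 0 0 0 0 0 -1'; python3 go.py .4977 .4305 .032 40.7
```

```text
time: 3.82
position: [0.4983, 0.4317, 0.034]
tool_rot: [0.416, 0.909, 0.0, 0.0]
ft_force: [-0.4, 0.1, -0.5]
grip_width: 0.0868
t 3.83 p [0.4983 0.4317 0.034 ] yaw 40.8 F [-0.4  0.1 -0.5] w 0.0868 dyaw -0.1 D [-0.0006 -0.0012 -0.002 ]
0.00 0.00 0.03 -0.01 -0.03 0.05
```

```bash
python3 -m crank '0 0 0 0 0 .05 1;0 0 0 0 0 0 1;0 0 0 0 0 0 1;0 0 0 0 0 0 1;0 0 0 0 0 0 1' 30; python3 go.py .4977 .4305 .032 40.7
```

```text
time: 4.45
position: [0.4986, 0.4315, 0.034]
tool_rot: [0.416, 0.909, 0.0, 0.001]
ft_force: [-0.1, -0.8, 0.8]
grip_width: 0.0601
t 4.45 p [0.4986 0.4315 0.034 ] yaw 40.8 F [-0.1 -0.8  0.8] w 0.0601 dyaw -0.1 D [-0.0009 -0.001  -0.002 ]
0.01 0.01 0.02 -0.00 -0.03 0.05
```

```bash
python3 -m crank '0 0 0 0 0 -.3 1;0 0 0 0 0 -.8 1;0 0 0 0 0 -.9 1;0 0 0 0 0 -.9 1'; python3 go.py .4487 -.088 .15 60.5
```

```text
time: 4.95
position: [0.4957, 0.4299, 0.1484]
tool_rot: [0.416, 0.909, -0.004, -0.003]
ft_force: [0.4, 1.0, -4.1]
grip_width: 0.0597
t 4.95 p [0.4957 0.4299 0.1484] yaw 40.8 F [ 0.4  1.  -4.1] w 0.0597 dyaw 19.7 D [-0.047  -0.5179  0.0016]
-0.01 -0.00 -0.28 -0.65 -0.67 0.00
-0.01 -0.00 -0.28 -0.63 -0.68 0.00
-0.01 -0.00 -0.28 -0.61 -0.70 0.00
-0.01 -0.00 -0.28 -0.59 -0.71 0.00
-0.01 -0.00 -0.28 -0.58 -0.73 0.00
-0.01 -0.00 -0.28 -0.56 -0.74 0.00
-0.01 -0.00 -0.28 -0.54 -0.76 0.00
-0.01 -0.00 -0.28 -0.52 -0.77 -0.00
-0.01 -0.00 -0.28 -0.50 -0.78 -0.00
-0.01 -0.00 -0.28 -0.48 -0.79 -0.00
-0.01 -0.00 -0.28 -0.46 -0.80 -0.00
-0.01 -0.00 -0.28 -0.44 -0.82 -0.00
-0.01 -0.00 -0.28 -0.42 -0.83 -0.00
-0.01 -0.00 -0.28 -0.40 -0.84 -0.00
```

Holding (−4.1 N, weight matches 0.42 kg).

```bash
python3 -m crank '0 0 -.28 -.65 -.67 0 1;0 0 -.28 -.63 -.68 0 1;0 0 -.28 -.61 -.7 0 1;0 0 -.28 -.59 -.71 0 1;0 0 -.28 -.58 -.73 0 1';python3 -m crank '0 0 -.28 -.56 -.74 0 1;0 0 -.28 -.54 -.76 0 1;0 0 -.28 -.52 -.77 0 1;0 0 -.28 -.5 -.78 0 1;0 0 -.28 -.48 -.79 0 1'; python3 go.py .4487 -.088 .15 60.5
```

```text
time: 5.58
position: [0.4828, 0.2449, 0.1548]
tool_rot: [0.356, 0.935, 0.003, 0.003]
ft_force: [0.2, -0.0, -3.5]
grip_width: 0.0601
time: 6.2
position: [0.4681, 0.0543, 0.1565]
tool_rot: [0.296, 0.955, 0.004, 0.006]
ft_force: [1.4, -0.3, -4.0]
grip_width: 0.0597
t 6.2 p [0.4681 0.0543 0.1565] yaw 55.6 F [ 1.4 -0.3 -4. ] w 0.0597 dyaw 4.9 D [-0.0194 -0.1423 -0.0065]
0.03 0.03 -0.24 -0.40 -0.80 0.04
0.03 0.03 -0.24 -0.38 -0.81 0.04
0.03 0.03 -0.24 -0.37 -0.82 0.04
0.03 0.03 -0.24 -0.35 -0.83 0.04
```

```bash
python3 -m crank '.03 .03 -.24 -.4 -.8 .05 1;.03 .03 -.24 -.4 -.8 .05 1;.03 .03 -.25 -.37 -.82 .05 1;.03 .03 -.24 -.3 -.75 .05 1;0 0 0 0 0 0 1'; python3 go.py .4487 -.088 .07 60.5
```

```text
time: 6.82
position: [0.4512, -0.0919, 0.1506]
tool_rot: [0.256, 0.967, -0.0, 0.004]
ft_force: [-0.1, 0.3, -3.3]
grip_width: 0.0598
t 6.83 p [ 0.4512 -0.0919  0.1506] yaw 60.4 F [-0.1  0.3 -3.3] w 0.0598 dyaw 0.1 D [-0.0025  0.0039 -0.0806]
0.00 0.03 -0.01 0.04 0.02 0.67
0.00 0.03 -0.01 0.04 0.02 0.67
0.00 0.03 -0.01 0.04 0.02 0.67
```

```bash
python3 -m crank '0 .1 0 .12 .06 .6 1;0 0 0 0 0 .7 1;0 0 0 0 0 .6 1;0 0 0 0 0 0 1'; python3 go.py .4487 -.088 .041 60.5
```

```text
time: 7.32
position: [0.4508, -0.0861, 0.0751]
tool_rot: [0.256, 0.967, 0.001, 0.002]
ft_force: [0.1, 1.1, -4.3]
grip_width: 0.0596
t 7.33 p [ 0.4508 -0.0861  0.0751] yaw 60.3 F [ 0.1  1.1 -4.3] w 0.0596 dyaw 0.2 D [-0.0021 -0.0019 -0.0341]
0.04 0.05 -0.04 0.03 -0.07 0.85
```

```bash
python3 -m crank '0 .05 0 .03 -.07 .4 1;0 0 0 0 0 .35 1;0 0 0 0 0 0 1'; python3 go.py .4487 -.088 .038 60.5
```

```text
time: 7.7
position: [0.4511, -0.0875, 0.0467]
tool_rot: [0.255, 0.967, 0.001, 0.003]
ft_force: [-0.6, -0.6, -3.4]
grip_width: 0.06
t 7.7 p [ 0.4511 -0.0875  0.0467] yaw 60.4 F [-0.6 -0.6 -3.4] w 0.06 dyaw 0.1 D [-0.0024 -0.0005 -0.0087]
0.05 0.06 -0.02 0.05 -0.04 0.22
```

```bash
python3 -m crank '.05 .06 0 .05 -.04 .12 1;0 0 0 0 0 .05 1;0 0 0 0 0 0 1'; python3 go.py .4487 -.088 .038 60.5; python3 - <<'E'
from h import *
c=viewer.camera("wrist"); cv2.imwrite("pics/w2.png",c["img"][:,:,::-1])
c=viewer.camera("scene"); cv2.imwrite("pics/s2.png",cv2.resize(c["img"][90:290,150:400,::-1],None,fx=3,fy=3,interpolation=2))
E
```

```text
time: 8.07
position: [0.4497, -0.0881, 0.0408]
tool_rot: [0.255, 0.967, -0.001, 0.001]
ft_force: [-0.9, 0.0, -4.3]
grip_width: 0.0599
t 8.07 p [ 0.4497 -0.0881  0.0408] yaw 60.4 F [-0.9  0.  -4.3] w 0.0599 dyaw 0.1 D [-0.001   0.0001 -0.0028]
-0.00 0.03 -0.02 0.02 -0.01 0.07
```

View pics/w2.png

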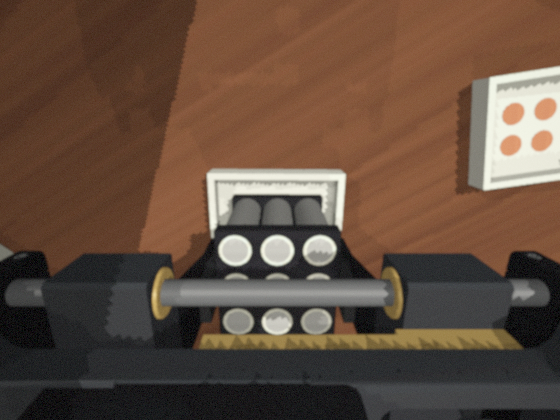

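View pics/s2.png

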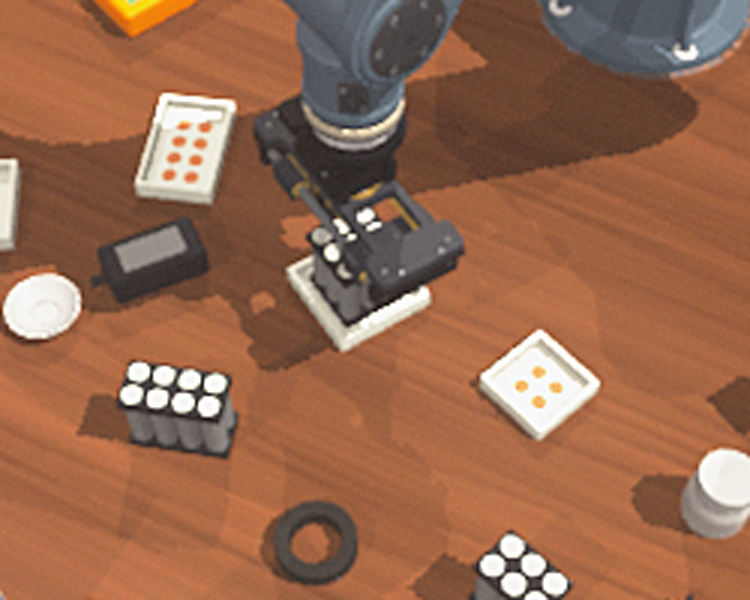

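Wrist view: module_9 is centred and square inside its cradle (rim columns 208 to 345, module 217 to 340). Lowering the last 2–3 mm until contact.

```bash
python3 -m crank '0 0 0 0 0 .06 1;0 0 0 0 0 .02 1;0 0 0 0 0 0 1'; python3 go.py .4487 -.088 .038 60.5
```

```text
time: 8.55
position: [0.4498, -0.0882, 0.038]
tool_rot: [0.255, 0.967, -0.001, 0.002]
ft_force: [-0.4, 0.0, -2.1]
grip_width: 0.0599
t 8.55 p [ 0.4498 -0.0882  0.038 ] yaw 60.4 F [-0.4  0.  -2.1] w 0.0599 dyaw 0.1 D [-0.0011  0.0002 -0.    ]
-0.00 0.04 -0.02 0.03 -0.01 0.00
```

```bash
python3 -m crank '0 0 0 0 0 .02 1;0 0 0 0 0 0 1';  python3 -m crank '0 0 0 0 0 0 .3;0 0 0 0 0 0 0;0 0 0 0 0 0 -1;0 0 0 0 0 0 -1;0 0 0 0 0 0 -1'; python3 go.py .3914 .2865 .13 62.5
```

```text
time: 8.8
position: [0.4498, -0.0883, 0.0381]
tool_rot: [0.255, 0.967, -0.001, 0.002]
ft_force: [-0.9, 0.1, -3.8]
grip_width: 0.0599
time: 9.43
position: [0.4507, -0.0887, 0.0382]
tool_rot: [0.255, 0.967, -0.001, 0.003]
ft_force: [-0.2, 0.3, -0.2]
grip_width: 0.0815
t 9.43 p [ 0.4507 -0.0887  0.0382] yaw 60.4 F [-0.2  0.3 -0.2] w 0.0815 dyaw 2.1 D [-0.0593  0.3752  0.0918]
-0.00 0.01 -0.04 0.59 0.74 -0.23
-0.00 0.01 -0.04 0.59 0.74 -0.23
-0.00 0.01 -0.04 0.59 0.75 -0.23
-0.00 0.01 -0.04 0.58 0.75 -0.23
-0.00 0.01 -0.04 0.58 0.75 -0.23
-0.00 0.01 -0.04 0.58 0.75 -0.23
-0.00 0.01 -0.04 0.58 0.76 -0.23
-0.00 0.01 -0.04 0.57 0.76 -0.23
-0.00 0.01 -0.04 0.57 0.76 -0.23
-0.00 0.01 -0.04 0.57 0.76 -0.23
```

```bash
python3 -m crank '0 0 0 0 0 -.7 -1;0 0 0 0 0 -.9 -1;0 0 0 0 0 -.9 -1;0 0 0 .58 .74 -.4 -1;0 0 0 .58 .74 0 -1'; python3 go.py .3914 .2865 .13 62.5 | head -3;  python3 -m crank '0 0 0 .58 .74 0 -1;0 0 0 .58 .74 0 -1;0 0 0 .58 .74 0 -1;0 0 0 .58 .74 0 -1;0 0 0 .58 .74 0 -1'; python3 go.py .3914 .2865 .13 62.5
python3 - <<'E'
from fit2 import *
c=viewer.camera("top")
q=proj(c,[.4487,-.088,.072])[0]; print(q)
u,v=int(q[0]),int(q[1])
cv2.imwrite("pics/t3.png",cv2.resize(c["img"][v-50:v+50,u-60:u+60,::-1],None,fx=6,fy=6,interpolation=2))
print(find(c,"module_9",(u,v,22)))
E
```

```text
time: 10.05
position: [0.4409, -0.0149, 0.1577]
tool_rot: [0.258, 0.966, -0.001, 0.004]
ft_force: [-0.3, -0.1, -0.7]
grip_width: 0.0869
t 10.05 p [ 0.4409 -0.0149  0.1577] yaw 60.1 F [-0.3 -0.1 -0.7] w 0.0869 dyaw 2.4 D [-0.0495  0.3014 -0.0277]
0.00 0.01 -0.05 0.54 0.66 0.07
0.00 0.01 -0.05 0.53 0.66 0.07
time: 10.68
position: [0.4134, 0.1767, 0.158]
tool_rot: [0.259, 0.966, -0.0, 0.006]
ft_force: [1.8, -0.1, 0.1]
grip_width: 0.0869
t 10.68 p [0.4134 0.1767 0.158 ] yaw 60.0 F [ 1.8 -0.1  0.1] w 0.0869 dyaw 2.5 D [-0.022   0.1098 -0.028 ]
0.01 0.05 -0.17 0.62 0.70 0.23
0.01 0.05 -0.17 0.61 0.71 0.23
0.01 0.05 -0.17 0.60 0.72 0.23
[324.59856482 235.49180054]
(9, (array([ 0.45320362, -0.08813918]), np.float64(-36.25), np.float64(0.006098931573538469), np.float64(0.018544202991222773)))
```

View pics/t3.png

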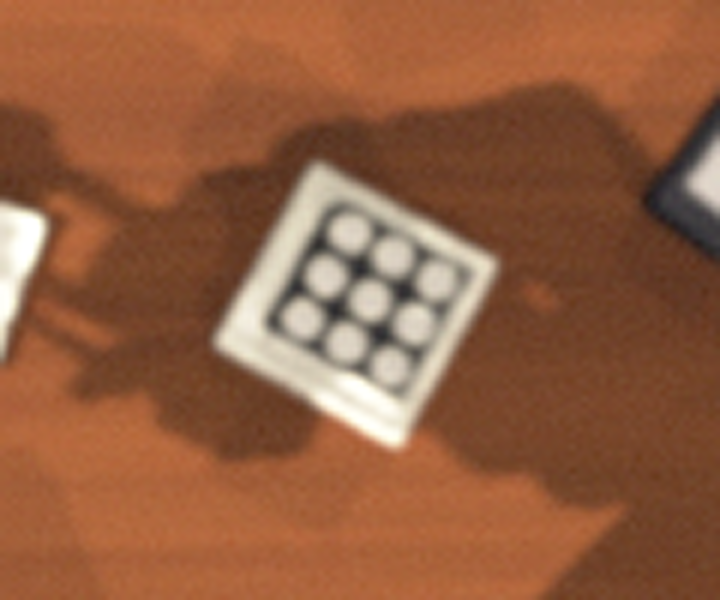

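module_9 sits inside its cradle, square and flat (cells around (370,300) in the crop). The numeric fit picked up the rim, so I'm ignoring it. On to module_4.

```bash
python3 -m crank '0 .05 -.17 .62 .7 .2 -1;0 .05 -.17 .61 .7 .2 -1;0 .05 -.17 .6 .7 .2 -1;0 0 0 0 0 0 -1'; python3 go.py .3914 .2865 .034 62.5
```

```text
time: 11.22
position: [0.3889, 0.2931, 0.1336]
tool_rot: [0.235, 0.972, 0.003, 0.001]
ft_force: [0.5, -0.4, 0.3]
grip_width: 0.0869
t 11.22 p [0.3889 0.2931 0.1336] yaw 62.8 F [ 0.5 -0.4  0.3] w 0.0869 dyaw -0.3 D [ 0.0025 -0.0066 -0.0996]
0.02 -0.00 0.02 -0.04 -0.04 0.83
0.02 -0.00 0.02 -0.04 -0.04 0.83
0.02 -0.00 0.02 -0.04 -0.04 0.83
```

```bash
python3 -m crank '.06 0 .05 -.13 -.12 .3 -1;0 0 0 0 0 .7 -1;0 0 0 0 0 .7 -1;0 0 0 0 0 .6 -1;0 0 0 0 0 0 -1'; python3 go.py .3914 .2865 .034 62.5
```

```text
time: 11.85
position: [0.3937, 0.2799, 0.0382]
tool_rot: [0.24, 0.971, -0.001, 0.0]
ft_force: [-0.1, 0.4, 0.2]
grip_width: 0.0871
t 11.85 p [0.3937 0.2799 0.0382] yaw 62.2 F [-0.1  0.4  0.2] w 0.0871 dyaw 0.3 D [-0.0023  0.0066 -0.0042]
-0.01 0.01 -0.06 0.13 0.12 0.10
```

```bash
python3 -m crank '0 0 -.05 .12 .1 .1 -1;0 0 0 0 0 0 -1'; python3 go.py .3914 .2865 .034 62.5; python3 -m crank '0 0 0 0 0 0 1;0 0 0 0 0 0 1;0 0 0 0 0 0 1;0 0 0 0 0 0 1;0 0 0 0 0 0 1' 20; python3 go.py .4666 .0893 .16 69
```

```text
time: 12.1
position: [0.3923, 0.2849, 0.0349]
tool_rot: [0.239, 0.971, -0.0, 0.001]
ft_force: [0.1, -0.5, -1.5]
grip_width: 0.0872
t 12.1 p [0.3923 0.2849 0.0349] yaw 62.4 F [ 0.1 -0.5 -1.5] w 0.0872 dyaw 0.1 D [-0.0009  0.0016 -0.0009]
-0.00 0.02 -0.03 0.04 0.02 0.02
time: 12.72
position: [0.3933, 0.2857, 0.0368]
tool_rot: [0.238, 0.971, 0.001, 0.003]
ft_force: [0.1, -0.1, 0.3]
grip_width: 0.0448
t 12.72 p [0.3933 0.2857 0.0368] yaw 62.4 F [ 0.1 -0.1  0.3] w 0.0448 dyaw 6.6 D [ 0.0733 -0.1964  0.1232]
0.00 0.01 -0.22 -0.65 -0.58 -0.51
0.00 0.01 -0.22 -0.64 -0.59 -0.51
0.00 0.01 -0.22 -0.63 -0.61 -0.51
0.00 0.01 -0.22 -0.62 -0.62 -0.51
0.00 0.01 -0.22 -0.60 -0.63 -0.51
0.00 0.01 -0.22 -0.59 -0.64 -0.51
```

```bash
python3 -m crank '0 0 0 0 0 0 1;0 0 0 0 0 0 1;0 0 0 0 0 0 1'; python3 -m crank '0 0 0 0 0 -.3 1;0 0 0 0 0 -.8 1;0 0 0 0 0 -.9 1;0 0 0 0 0 -.9 1'; python3 go.py .4666 .0893 .15 69
```

```text
time: 13.1
position: [0.3931, 0.2856, 0.0368]
tool_rot: [0.238, 0.971, 0.001, 0.002]
ft_force: [-0.7, 0.2, 0.7]
grip_width: 0.04
time: 13.6
position: [0.3899, 0.2844, 0.1542]
tool_rot: [0.239, 0.971, -0.002, -0.001]
ft_force: [0.5, 0.4, -3.2]
grip_width: 0.0402
t 13.6 p [0.3899 0.2844 0.1542] yaw 62.4 F [ 0.5  0.4 -3.2] w 0.0402 dyaw 6.6 D [ 0.0767 -0.1951 -0.0042]
-0.01 -0.00 -0.22 -0.66 -0.57 0.02
-0.01 -0.00 -0.22 -0.65 -0.58 0.02
-0.01 -0.00 -0.22 -0.64 -0.60 0.02
-0.01 -0.00 -0.22 -0.63 -0.61 0.02
-0.01 -0.00 -0.22 -0.61 -0.62 0.02
-0.01 -0.00 -0.22 -0.60 -0.63 0.02
```

```bash
python3 -m crank '0 0 -.22 -.66 -.57 0 1;0 0 -.22 -.65 -.58 0 1;0 0 -.22 -.64 -.6 0 1;0 0 -.22 -.63 -.61 0 1;0 0 -.22 -.61 -.62 0 1'; python3 -m crank '0 0 -.22 -.5 -.55 0 1;0 0 0 0 0 0 1'; python3 go.py .4666 .0893 .075 69
```

```text
time: 14.22
position: [0.4563, 0.1206, 0.161]
tool_rot: [0.187, 0.982, 0.001, 0.003]
ft_force: [0.4, -0.0, -1.9]
grip_width: 0.04
time: 14.48
position: [0.4678, 0.09, 0.1621]
tool_rot: [0.179, 0.984, 0.001, 0.004]
ft_force: [-0.6, 0.4, -2.0]
grip_width: 0.0402
t 14.47 p [0.4678 0.09   0.1621] yaw 69.4 F [-0.6  0.4 -2. ] w 0.0402 dyaw -0.4 D [-0.0012 -0.0007 -0.0871]
0.01 0.03 0.02 0.01 -0.01 0.73
0.01 0.03 0.02 0.01 -0.01 0.73
0.01 0.03 0.02 0.01 -0.01 0.73
```

```bash
python3 -m crank '.02 .08 .08 0 0 .7 1;0 0 0 0 0 .7 1;0 0 0 0 0 .7 1;0 0 0 0 0 0 1'; python3 go.py .4666 .0893 .0408 69
```

```text
time: 14.98
position: [0.4667, 0.0925, 0.0782]
tool_rot: [0.183, 0.983, 0.001, 0.0]
ft_force: [-0.6, -0.9, -2.5]
grip_width: 0.0397
t 14.97 p [0.4667 0.0925 0.0782] yaw 68.9 F [-0.6 -0.9 -2.5] w 0.0397 dyaw 0.1 D [-0.0001 -0.0032 -0.0374]
0.03 0.00 -0.02 -0.03 -0.08 0.94
```

```bash
python3 -m crank '.03 0 0 -.03 -.08 .35 1;0 0 0 0 0 .35 1;0 0 0 0 0 .1 1;0 0 0 0 0 0 1'; python3 go.py .4666 .0893 .0408 69; python3 - <<'E'
from h import *
c=viewer.camera("wrist"); cv2.imwrite("pics/w4.png",c["img"][:,:,::-1])
E
```

```text
time: 15.48
position: [0.468, 0.0898, 0.0464]
tool_rot: [0.183, 0.983, 0.0, 0.002]
ft_force: [0.4, -0.3, -2.5]
grip_width: 0.0399
t 15.47 p [0.468  0.0898 0.0464] yaw 69.0 F [ 0.4 -0.3 -2.5] w 0.0399 dyaw 0.0 D [-0.0014 -0.0005 -0.0056]
0.01 0.04 -0.01 0.03 -0.02 0.14
```

View pics/w4.png

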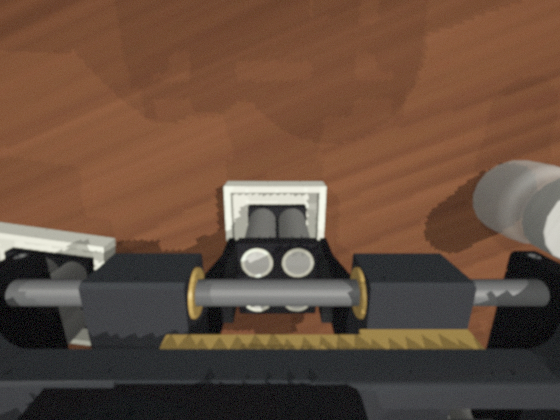

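module_4 is centred in its cradle, square (cradle columns 225 to 326). Lowering to contact.

```bash
python3 -m crank '0 .04 0 .03 0 .1 1;0 0 0 0 0 .04 1;0 0 0 0 0 .02 1;0 0 0 0 0 0 1'; python3 go.py .4666 .0893 .0408 69
```

```text
time: 16.02
position: [0.4677, 0.0902, 0.0409]
tool_rot: [0.183, 0.983, 0.001, 0.001]
ft_force: [0.4, -0.5, -2.1]
grip_width: 0.0398
t 16.02 p [0.4677 0.0902 0.0409] yaw 69.0 F [ 0.4 -0.5 -2.1] w 0.0398 dyaw 0.0 D [-0.0011 -0.0009 -0.0001]
0.02 0.03 -0.01 0.02 -0.03 0.00
```

```bash
python3 -m crank '0 0 0 0 0 .04 1;0 0 0 0 0 .02 1;0 0 0 0 0 0 1'; python3 -m crank '0 0 0 0 0 .03 1;0 0 0 0 0 0 1'
```

```text
time: 16.4
position: [0.4678, 0.0902, 0.0409]
tool_rot: [0.182, 0.983, 0.001, 0.002]
ft_force: [-0.2, 0.3, -1.6]
grip_width: 0.0396
time: 16.65
position: [0.4679, 0.0902, 0.0408]
tool_rot: [0.182, 0.983, 0.001, 0.003]
ft_force: [0.3, 0.3, -1.5]
grip_width: 0.0394
```

```bash
python3 -m crank '0 0 0 0 0 .05 1;0 0 0 0 0 0 .4;0 0 0 0 0 0 .2;0 0 0 0 0 0 -.2;0 0 0 0 0 0 -1'; python3 -m crank '0 0 0 0 0 0 -1;0 0 0 0 0 0 -1;0 0 0 0 0 -.7 -1;0 0 0 0 0 -.9 -1;0 0 0 0 0 -.9 -1'; python3 go.py .6478 .1498 .14 -17.4
```

```text
time: 17.27
position: [0.4687, 0.0902, 0.04]
tool_rot: [0.182, 0.983, 0.001, 0.003]
ft_force: [1.0, -0.2, 0.3]
grip_width: 0.053
time: 17.9
position: [0.4658, 0.09, 0.1394]
tool_rot: [0.182, 0.983, 0.0, -0.001]
ft_force: [-0.7, 0.4, 0.2]
grip_width: 0.0862
t 17.9 p [0.4658 0.09   0.1394] yaw 69.0 F [-0.7  0.4  0.2] w 0.0862 dyaw -86.4 D [0.182  0.0598 0.0006]
-0.00 -0.00 0.96 -0.21 0.17 -0.00
-0.00 -0.00 0.96 -0.19 0.18 -0.00
-0.00 -0.00 0.96 -0.18 0.20 -0.00
-0.00 -0.00 0.96 -0.16 0.21 -0.00
-0.00 -0.00 0.96 -0.14 0.23 -0.00
-0.00 -0.00 0.96 -0.12 0.24 -0.00
-0.00 -0.00 0.96 -0.10 0.25 -0.00
-0.00 -0.00 0.96 -0.08 0.25 -0.00
-0.00 -0.00 0.96 -0.06 0.26 -0.00
-0.00 -0.00 0.96 -0.04 0.26 -0.00
-0.00 -0.00 0.96 -0.01 0.27 -0.00
-0.00 -0.00 0.96 0.01 0.27 -0.00
-0.00 -0.00 0.96 0.03 0.26 -0.00
-0.00 -0.00 0.96 0.05 0.26 -0.00
-0.00 -0.00 0.96 0.08 0.26 -0.00
-0.00 -0.00 0.96 0.10 0.25 -0.00
-0.00 -0.00 0.96 0.12 0.24 -0.00
-0.00 -0.00 0.96 0.14 0.23 -0.00
```

```bash
python3 -m crank '0 0 1 -.21 .17 0 -1;0 0 1 -.2 .18 0 -1;0 0 1 -.18 .2 0 -1;0 0 1 -.16 .2 0 -1;0 0 1 -.14 .23 0 -1'; python3 -m crank '0 0 1 -.12 .24 0 -1;0 0 1 -.1 .25 0 -1;0 0 1 -.08 .25 0 -1;0 0 1 -.06 .26 0 -1;0 0 1 -.04 .26 0 -1'; python3 -m crank '0 0 1 0 .27 0 -1;0 0 1 0 .27 0 -1;0 0 1 .03 .26 0 -1;0 0 1 .05 .26 0 -1;0 0 1 .08 .26 0 -1'; python3 go.py .6478 .1498 .13 -17.4
```

```text
time: 18.52
position: [0.5187, 0.1056, 0.1433]
tool_rot: [0.398, 0.918, 0.001, 0.002]
ft_force: [0.2, 0.4, 0.5]
grip_width: 0.0873
time: 19.15
position: [0.5701, 0.1201, 0.1427]
tool_rot: [0.593, 0.805, 0.001, 0.001]
ft_force: [-1.0, 0.5, -1.0]
grip_width: 0.087
time: 19.77
position: [0.6217, 0.1333, 0.1414]
tool_rot: [0.758, 0.652, -0.001, -0.001]
ft_force: [0.5, 0.5, 1.1]
grip_width: 0.0867
t 19.77 p [0.6217 0.1333 0.1414] yaw -8.5 F [0.5 0.5 1.1] w 0.0867 dyaw -8.9 D [ 0.0261  0.0165 -0.0114]
-0.01 -0.00 0.89 0.25 0.29 0.14
-0.01 -0.00 0.89 0.27 0.27 0.14
```

```bash
python3 -m crank '0 0 .85 .25 .28 .14 -1;0 0 .85 .25 .25 .14 -1;0 0 0 0 0 0 -1'; python3 go.py .6478 .1498 .034 -17.4; python3 - <<'E'
from fit2 import *
c=viewer.camera("top")
for n,p in(("module_4",(.4666,.0893)),("module_9",(.4487,-.088))):
    q=proj(c,[*p,.072])[0]; u,v=int(q[0]),int(q[1])
    cv2.imwrite(f"pics/t5_{n}.png",cv2.resize(c["img"][v-30:v+30,u-40:u+40,::-1],None,fx=5,fy=5,interpolation=2))
a=np.hstack([cv2.imread("pics/t5_module_4.png"),cv2.imread("pics/t5_module_9.png")]);cv2.imwrite("pics/t5.png",a)
E
```

```text
time: 20.15
position: [0.6466, 0.1493, 0.1291]
tool_rot: [0.805, 0.593, -0.001, -0.001]
ft_force: [-0.7, -0.4, 0.2]
grip_width: 0.087
t 20.15 p [0.6466 0.1493 0.1291] yaw -17.3 F [-0.7 -0.4  0.2] w 0.087 dyaw -0.1 D [ 0.0012  0.0005 -0.0951]
-0.01 0.00 0.01 0.01 0.01 0.79
-0.01 0.00 0.01 0.01 0.01 0.79
-0.01 0.00 0.01 0.01 0.01 0.79
```

View pics/t5.png

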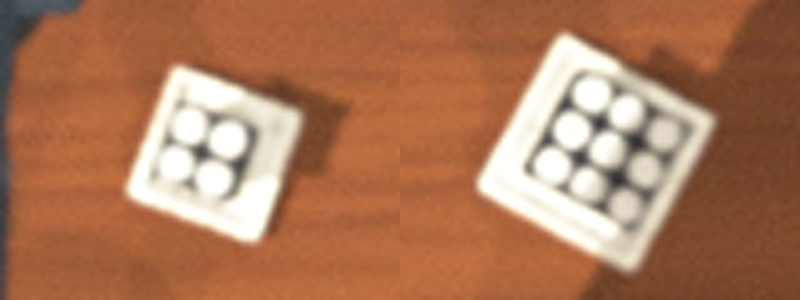

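Both modules stand in their cradles, square. On to module_6.

```bash
python3 -m crank '0 0 0 0 0 .7 -1;0 0 0 0 0 .8 -1;0 0 0 0 0 .75 -1;0 0 0 0 0 .1 -1;0 0 0 0 0 0 -1'; python3 go.py .6478 .1498 .034 -17.4
```

```text
time: 20.82
position: [0.6443, 0.1477, 0.0359]
tool_rot: [0.804, 0.595, -0.001, -0.001]
ft_force: [0.5, 0.6, 0.1]
grip_width: 0.0872
t 20.82 p [0.6443 0.1477 0.0359] yaw -17.0 F [0.5 0.6 0.1] w 0.0872 dyaw -0.4 D [ 0.0035  0.0021 -0.0019]
-0.03 0.02 0.08 0.08 0.07 0.05
```

```bash
python3 -m crank '0 0 .08 .08 .07 .05 -1;0 0 0 0 0 0 1;0 0 0 0 0 0 1;0 0 0 0 0 0 1;0 0 0 0 0 0 1' 25; python3 -m crank '0 0 0 0 0 0 1;0 0 0 0 0 0 1;0 0 0 0 0 0 1;0 0 0 0 0 0 1'; python3 go.py .6478 .1498 .034 -17.4;python3 -m crank '0 0 0 0 0 -.3 1;0 0 0 0 0 -.8 1;0 0 0 0 0 -.9 1;0 0 0 0 0 -1 1;0 0 0 0 0 0 1'; python3 go.py .5273 -.43 .16 -58.2
```

```text
time: 21.45
position: [0.6506, 0.1503, 0.038]
tool_rot: [0.806, 0.592, 0.002, 0.001]
ft_force: [0.2, 0.2, 0.3]
grip_width: 0.0549
time: 21.95
position: [0.65, 0.1504, 0.038]
tool_rot: [0.806, 0.592, 0.001, 0.001]
ft_force: [-0.5, 1.0, -0.4]
grip_width: 0.0395
t 21.95 p [0.65   0.1504 0.038 ] yaw -17.4 F [-0.5  1.  -0.4] w 0.0395 dyaw 0.0 D [-0.0022 -0.0006 -0.004 ]
0.03 -0.01 -0.00 -0.03 -0.05 0.10
time: 22.58
position: [0.649, 0.15, 0.1606]
tool_rot: [0.806, 0.592, -0.0, 0.0]
ft_force: [0.6, -0.1, -2.6]
grip_width: 0.0399
t 22.57 p [0.649  0.15   0.1606] yaw -17.4 F [ 0.6 -0.1 -2.6] w 0.0399 dyaw -40.8 D [-0.1217 -0.58   -0.0006]
0.00 0.00 0.51 -0.92 0.09 0.00
0.00 0.00 0.51 -0.92 0.13 0.00
0.00 0.00 0.51 -0.91 0.17 0.00
0.00 0.00 0.51 -0.90 0.21 0.00
0.00 0.00 0.51 -0.89 0.25 0.00
0.00 0.00 0.51 -0.88 0.29 0.00
0.00 0.00 0.51 -0.87 0.33 0.00
0.00 0.00 0.51 -0.85 0.37 0.00
0.00 0.00 0.51 -0.83 0.41 0.00
0.00 0.00 0.51 -0.81 0.44 0.00
0.00 0.00 0.51 -0.79 0.48 0.00
0.00 0.00 0.51 -0.77 0.51 0.00
0.00 0.00 0.51 -0.75 0.55 0.00
0.00 0.00 0.51 -0.72 0.58 0.00
0.00 0.00 0.51 -0.70 0.61 0.00
0.00 0.00 0.51 -0.67 0.64 0.00
```

```bash
python3 -m crank '0 0 .5 -.92 .09 0 1;0 0 .5 -.92 .13 0 1;0 0 .5 -.91 .17 0 1;0 0 .5 -.9 .21 0 1;0 0 .5 -.89 .25 0 1'; python3 -m crank '0 0 .5 -.88 .29 0 1;0 0 .5 -.87 .33 0 1;0 0 .5 -.85 .37 0 1;0 0 .5 -.83 .41 0 1;0 0 .5 -.81 .44 0 1'; python3 go.py .5273 -.43 .16 -58.2
```

```text
time: 23.2
position: [0.6048, -0.0325, 0.1534]
tool_rot: [0.866, 0.5, -0.005, -0.003]
ft_force: [0.9, -0.1, -3.3]
grip_width: 0.0401
time: 23.82
position: [0.5597, -0.2176, 0.1445]
tool_rot: [0.917, 0.4, -0.011, -0.009]
ft_force: [-0.1, -0.2, -2.7]
grip_width: 0.04
t 23.82 p [ 0.5597 -0.2176  0.1445] yaw -42.9 F [-0.1 -0.2 -2.7] w 0.04 dyaw -15.3 D [-0.0324 -0.2124  0.0155]
-0.04 0.03 0.51 -0.74 0.50 -0.07
-0.04 0.03 0.51 -0.72 0.53 -0.07
-0.04 0.03 0.51 -0.69 0.57 -0.07
-0.04 0.03 0.51 -0.67 0.60 -0.07
-0.04 0.03 0.51 -0.64 0.63 -0.07
-0.04 0.03 0.51 -0.61 0.65 -0.07
```

```bash
python3 -m crank '-.1 .05 .51 -.74 .5 -.1 1;-.1 .05 .51 -.72 .53 -.1 1;-.05 .05 .51 -.69 .57 -.1 1;-.05 .03 .51 -.67 .6 -.1 1;-.05 .03 .51 -.64 .63 -.1 1'; python3 -m crank '-.04 .03 .4 -.4 .4 -.05 1;0 0 0 0 0 0 1'; python3 go.py .5273 -.43 .08 -58.2
```

```text
time: 24.45
position: [0.525, -0.3965, 0.1539]
tool_rot: [0.957, 0.291, -0.001, -0.005]
ft_force: [0.1, -0.6, -1.9]
grip_width: 0.0396
time: 24.7
position: [0.5186, -0.4208, 0.1529]
tool_rot: [0.962, 0.272, -0.0, -0.005]
ft_force: [-0.1, 0.6, -2.1]
grip_width: 0.0397
t 24.7 p [ 0.5186 -0.4208  0.1529] yaw -58.4 F [-0.1  0.6 -2.1] w 0.0397 dyaw 0.2 D [ 0.0087 -0.0092 -0.0729]
-0.06 -0.01 -0.02 0.03 0.16 0.91
-0.06 -0.01 -0.02 0.03 0.16 0.91
```

```bash
python3 -m crank '-.12 0 0 .08 .33 .4 1;0 0 0 0 0 .7 1;0 0 0 0 0 .6 1;0 0 0 0 0 0 1'; python3 go.py .5273 -.43 .05 -58.2
```

```text
time: 25.2
position: [0.5307, -0.4242, 0.0783]
tool_rot: [0.961, 0.275, 0.001, -0.003]
ft_force: [-0.6, -0.3, -3.1]
grip_width: 0.0401
t 25.2 p [ 0.5307 -0.4242  0.0783] yaw -58.1 F [-0.6 -0.3 -3.1] w 0.0401 dyaw -0.1 D [-0.0034 -0.0058 -0.0283]
-0.06 -0.03 0.02 -0.15 0.08 0.71
```

```bash
python3 -m crank '-.06 -.03 0 -.15 .1 .35 1;0 0 0 0 0 .3 1;0 0 0 0 0 0 1'; python3 go.py .5273 -.43 .042 -58.2;  python3 - <<'E'
from h import *
c=viewer.camera("wrist"); cv2.imwrite("pics/w6.png",c["img"][:,:,::-1])
E
```

```text
time: 25.58
position: [0.5291, -0.4304, 0.0513]
tool_rot: [0.961, 0.276, 0.001, 0.001]
ft_force: [0.1, 0.1, -2.3]
grip_width: 0.04
t 25.57 p [ 0.5291 -0.4304  0.0513] yaw -58.0 F [ 0.1  0.1 -2.3] w 0.04 dyaw -0.2 D [-0.0018  0.0004 -0.0093]
0.02 -0.01 0.05 -0.03 -0.03 0.23
```

View pics/w6.png

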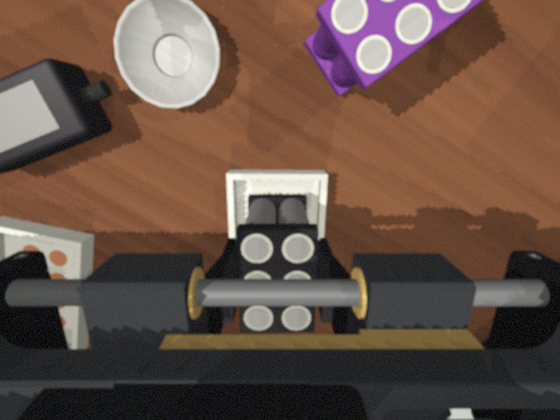

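module_6 is centred over its cradle and square (cradle columns 226 to 328). Lowering.

```bash
python3 -m crank '0 0 .05 -.03 -.03 .15 1;0 0 0 0 0 .1 1;0 0 0 0 0 .05 1;0 0 0 0 0 0 1'; python3 -m crank '0 0 0 0 0 .05 1;0 0 0 0 0 .04 1;0 0 0 0 0 .04 1;0 0 0 0 0 0 1'; python3 go.py .5273 -.43 .042 -58.2
```

```text
time: 26.12
position: [0.5287, -0.4318, 0.0423]
tool_rot: [0.962, 0.274, 0.002, 0.003]
ft_force: [-0.9, -0.9, -2.5]
grip_width: 0.0398
time: 26.62
position: [0.5291, -0.4322, 0.0423]
tool_rot: [0.962, 0.274, 0.002, 0.004]
ft_force: [0.3, 0.2, -3.2]
grip_width: 0.0396
t 26.62 p [ 0.5291 -0.4322  0.0423] yaw -58.2 F [ 0.3  0.2 -3.2] w 0.0396 dyaw 0.0 D [-0.0018  0.0022 -0.0003]
0.10 -0.02 -0.01 -0.01 -0.07 0.01
```

```bash
python3 -m crank '0 0 0 0 -.05 .1 1;0 0 0 0 0 .08 1'; python3 go.py .5273 -.43 .042 -58.2
```

```text
time: 26.88
position: [0.5294, -0.4325, 0.0419]
tool_rot: [0.962, 0.274, 0.003, 0.006]
ft_force: [-4.3, 5.3, 17.3]
grip_width: 0.0399
t 26.88 p [ 0.5294 -0.4325  0.0419] yaw -58.2 F [-4.3  5.3 17.3] w 0.0399 dyaw -0.0 D [-0.0021  0.0025  0.0001]
0.15 -0.02 0.00 -0.01 -0.08 -0.00
```

Firm contact (17 N). Easing off and releasing.

```bash
python3 -m crank '.1 0 0 0 0 0 1;0 0 0 0 0 0 .4;0 0 0 0 0 0 .2;0 0 0 0 0 0 -.2;0 0 0 0 0 0 -1'; python3 -m crank '0 0 0 0 0 0 -1;0 0 0 0 0 0 -1;0 0 0 0 0 -.7 -1;0 0 0 0 0 -.9 -1;0 0 0 0 0 -.9 -1'; python3 go.py .632 -.149 .14 17.4
```

```text
time: 27.5
position: [0.5299, -0.433, 0.0415]
tool_rot: [0.962, 0.274, 0.002, 0.003]
ft_force: [0.4, 0.2, 0.8]
grip_width: 0.0523
time: 28.12
position: [0.5275, -0.4308, 0.1392]
tool_rot: [0.962, 0.274, -0.0, -0.001]
ft_force: [1.2, -0.0, 0.6]
grip_width: 0.0868
t 28.12 p [ 0.5275 -0.4308  0.1392] yaw -58.2 F [ 1.2 -0.   0.6] w 0.0868 dyaw 75.6 D [0.1045 0.2818 0.0008]
-0.00 -0.00 -0.95 0.37 -0.29 -0.00
-0.00 -0.00 -0.95 0.39 -0.26 -0.00
-0.00 -0.00 -0.95 0.41 -0.22 -0.00
-0.00 -0.00 -0.95 0.43 -0.19 -0.00
-0.00 -0.00 -0.95 0.44 -0.15 -0.00
-0.00 -0.00 -0.95 0.46 -0.12 -0.00
-0.00 -0.00 -0.95 0.46 -0.08 -0.00
-0.00 -0.00 -0.95 0.47 -0.04 -0.00
-0.00 -0.00 -0.95 0.47 -0.00 -0.00
-0.00 -0.00 -0.95 0.47 0.04 -0.00
-0.00 -0.00 -0.95 0.46 0.08 -0.00
-0.00 -0.00 -0.95 0.46 0.11 -0.00
-0.00 -0.00 -0.95 0.44 0.15 -0.00
-0.00 -0.00 -0.95 0.43 0.19 -0.00
-0.00 -0.00 -0.95 0.41 0.22 -0.00
-0.00 -0.00 -0.95 0.39 0.26 -0.00
```

```bash
python3 -m crank '0 0 -.95 .37 -.29 0 -1;0 0 -.95 .39 -.26 0 -1;0 0 -.95 .41 -.22 0 -1;0 0 -.95 .43 -.19 0 -1;0 0 -.95 .44 -.15 0 -1'; python3 -m crank '0 0 -.95 .46 -.12 0 -1;0 0 -.95 .46 -.08 0 -1;0 0 -.95 .47 -.04 0 -1;0 0 -.95 .47 0 0 -1;0 0 -.95 .47 .04 0 -1';python3 -m crank '0 0 -.95 .46 .08 0 -1;0 0 -.95 .46 .11 0 -1;0 0 -.95 .44 .15 0 -1;0 0 -.95 .43 .19 0 -1;0 0 -.95 .41 .22 0 -1'; python3 go.py .632 -.149 .13 17.4
```

```text
time: 28.75
position: [0.5618, -0.3445, 0.1445]
tool_rot: [0.882, 0.471, 0.002, 0.004]
ft_force: [0.7, 0.2, 0.3]
grip_width: 0.0872
time: 29.38
position: [0.5936, -0.2525, 0.1444]
tool_rot: [0.762, 0.647, 0.001, 0.005]
ft_force: [-0.0, 0.8, 0.6]
grip_width: 0.0871
time: 30.0
position: [0.624, -0.1606, 0.1443]
tool_rot: [0.607, 0.795, -0.0, 0.005]
ft_force: [-0.4, 0.7, 0.2]
grip_width: 0.0872
t 30.0 p [ 0.624  -0.1606  0.1443] yaw 15.2 F [-0.4  0.7  0.2] w 0.0872 dyaw 2.2 D [ 0.008   0.0116 -0.0143]
0.07 0.10 -0.43 0.23 0.27 0.36
```

```bash
python3 -m crank '.07 .1 -.43 .2 .22 .36 -1;0 0 0 0 0 0 -1'; python3 go.py .632 -.149 .034 17.4; python3 - <<'E'
from fit2 import *
c=viewer.camera("top"); cv2.imwrite("pics/t7.png",c["img"][:,:,::-1])
E
```

```text
time: 30.25
position: [0.6308, -0.1492, 0.1287]
tool_rot: [0.591, 0.807, -0.0, -0.001]
ft_force: [-0.8, -0.3, 0.3]
grip_width: 0.087
t 30.25 p [ 0.6308 -0.1492  0.1287] yaw 17.5 F [-0.8 -0.3  0.3] w 0.087 dyaw -0.1 D [ 0.0012  0.0002 -0.0947]
-0.00 -0.00 0.01 -0.00 0.01 0.79
-0.00 -0.00 0.01 -0.00 0.01 0.79
-0.00 -0.00 0.01 -0.00 0.01 0.79
```

View pics/t7.png

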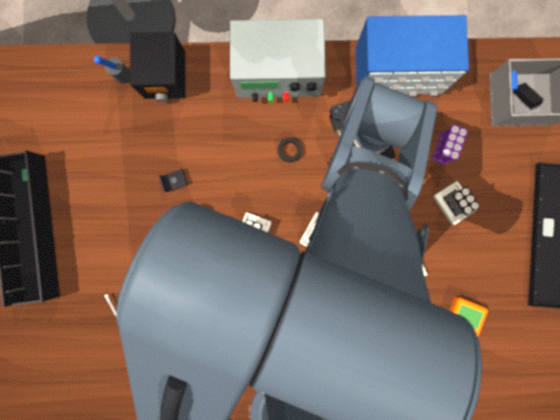

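module_6 stands in its cradle at (456,203); the arm hides the rest. Picking up module_8.

```bash
python3 -m crank '0 0 0 0 0 .7 -1;0 0 0 0 0 .8 -1;0 0 0 0 0 .75 -1;0 0 0 0 0 .1 -1;0 0 0 0 0 0 -1'; python3 go.py .632 -.149 .034 17.4
```

```text
time: 30.92
position: [0.6329, -0.1552, 0.0348]
tool_rot: [0.594, 0.804, -0.0, 0.003]
ft_force: [0.5, 0.5, 0.5]
grip_width: 0.087
t 30.93 p [ 0.6329 -0.1552  0.0348] yaw 17.1 F [0.5 0.5 0.5] w 0.087 dyaw 0.3 D [-0.0009  0.0062 -0.0008]
0.04 0.06 -0.06 0.15 0.02 0.02
```

```bash
python3 -m crank '.04 .06 -.06 .15 .02 .05 -1;0 0 0 0 0 0 -1'; python3 go.py .632 -.149 .034 17.4; python3 -m crank '0 0 0 0 0 0 1;0 0 0 0 0 0 1;0 0 0 0 0 0 1;0 0 0 0 0 0 1' 30; python3 -m crank '0 0 0 0 0 0 1;0 0 0 0 0 0 1;0 0 0 0 0 0 1;0 0 0 0 0 0 1'; python3 go.py .632 -.149 .034 17.4
```

```text
time: 31.18
position: [0.6331, -0.1497, 0.035]
tool_rot: [0.592, 0.806, 0.0, 0.001]
ft_force: [0.0, 0.6, -0.1]
grip_width: 0.0869
t 31.18 p [ 0.6331 -0.1497  0.035 ] yaw 17.4 F [ 0.   0.6 -0.1] w 0.0869 dyaw 0.0 D [-0.0011  0.0007 -0.001 ]
0.03 0.02 -0.00 0.03 -0.02 0.03
time: 31.68
position: [0.6342, -0.1498, 0.0368]
tool_rot: [0.592, 0.806, 0.001, 0.003]
ft_force: [-0.3, -0.6, -0.6]
grip_width: 0.0548
time: 32.17
position: [0.6337, -0.1499, 0.0367]
tool_rot: [0.592, 0.806, 0.001, 0.002]
ft_force: [0.0, -0.3, 1.0]
grip_width: 0.0397
t 32.17 p [ 0.6337 -0.1499  0.0367] yaw 17.4 F [ 0.  -0.3  1. ] w 0.0397 dyaw -0.0 D [-0.0017  0.0009 -0.0027]
0.04 0.04 0.00 0.03 -0.03 0.07
```

```bash
python3 -m crank '0 0 0 0 0 -.3 1;0 0 0 0 0 -.8 1;0 0 0 0 0 -.9 1;0 0 0 0 0 -1 1;0 0 0 0 0 0 1'; python3 go.py .3847 -.2995 .16 -71
```

```text
time: 32.8
position: [0.6315, -0.1485, 0.1584]
tool_rot: [0.592, 0.806, 0.0, -0.001]
ft_force: [0.1, 0.2, -3.3]
grip_width: 0.0399
t 32.8 p [ 0.6315 -0.1485  0.1584] yaw 17.4 F [ 0.1  0.2 -3.3] w 0.0399 dyaw -88.4 D [-0.2468 -0.151   0.0016]
-0.00 -0.00 0.98 -0.10 -0.39 -0.00
-0.00 -0.00 0.98 -0.13 -0.38 -0.00
-0.00 -0.00 0.98 -0.16 -0.37 -0.00
-0.00 -0.00 0.98 -0.19 -0.35 -0.00
-0.00 -0.00 0.98 -0.22 -0.33 -0.00
-0.00 -0.00 0.98 -0.25 -0.31 -0.00
-0.00 -0.00 0.98 -0.28 -0.29 -0.00
-0.00 -0.00 0.98 -0.30 -0.27 -0.00
-0.00 -0.00 0.98 -0.32 -0.24 -0.00
-0.00 -0.00 0.98 -0.34 -0.21 -0.00
-0.00 -0.00 0.98 -0.36 -0.18 -0.00
-0.00 -0.00 0.98 -0.37 -0.15 -0.00
-0.00 -0.00 0.98 -0.38 -0.12 -0.00
-0.00 -0.00 0.98 -0.39 -0.08 -0.00
-0.00 -0.00 0.98 -0.40 -0.05 -0.00
-0.00 -0.00 0.98 -0.40 -0.02 -0.00
-0.00 -0.00 0.98 -0.40 0.02 -0.00
-0.00 -0.00 0.98 -0.40 0.05 -0.00
```

```bash
python3 -m crank '0 0 .98 -.1 -.39 0 1;0 0 .98 -.13 -.38 0 1;0 0 .98 -.16 -.37 0 1;0 0 .98 -.19 -.35 0 1;0 0 .98 -.22 -.33 0 1'; python3 -m crank '0 0 .98 -.25 -.31 0 1;0 0 .98 -.28 -.29 0 1;0 0 .98 -.3 -.27 0 1;0 0 .98 -.32 -.24 0 1;0 0 .98 -.34 -.21 0 1'; python3 -m crank '0 0 .98 -.36 -.18 0 1;0 0 .98 -.37 -.15 0 1;0 0 .98 -.38 -.12 0 1;0 0 .98 -.39 -.08 0 1;0 0 .98 -.4 -.05 0 1'; python3 go.py .3847 -.2995 .15 -71
```

```text
time: 33.42
position: [0.556, -0.187, 0.1504]
tool_rot: [0.754, 0.657, -0.002, -0.008]
ft_force: [-0.2, -0.8, -3.7]
grip_width: 0.0398
time: 34.05
position: [0.4786, -0.2249, 0.1426]
tool_rot: [0.879, 0.476, -0.008, -0.015]
ft_force: [0.3, -0.4, -3.8]
grip_width: 0.0396
time: 34.67
position: [0.402, -0.2614, 0.137]
tool_rot: [0.962, 0.271, -0.015, -0.019]
ft_force: [-0.2, -0.8, -2.9]
grip_width: 0.04
t 34.67 p [ 0.402  -0.2614  0.137 ] yaw -58.5 F [-0.2 -0.8 -2.9] w 0.04 dyaw -12.5 D [-0.0173 -0.0381  0.013 ]
-0.16 0.09 0.83 -0.29 0.19 -0.11
-0.16 0.09 0.83 -0.27 0.21 -0.11
-0.16 0.09 0.83 -0.26 0.23 -0.11
```

```bash
python3 -m crank '-.2 .1 .83 -.28 .19 -.1 1;-.2 .1 .83 -.28 .2 -.1 1;-.2 .1 .8 -.25 .2 -.1 1;0 0 0 0 0 0 1'; python3 go.py .3847 -.2995 .08 -71
```

```text
time: 35.17
position: [0.3795, -0.2949, 0.1439]
tool_rot: [0.987, 0.162, 0.0, -0.001]
ft_force: [0.1, -1.2, -3.3]
grip_width: 0.0399
t 35.17 p [ 0.3795 -0.2949  0.1439] yaw -71.3 F [ 0.1 -1.2 -3.3] w 0.0399 dyaw 0.3 D [ 0.0052 -0.0046 -0.0639]
-0.01 -0.01 -0.03 0.04 0.08 0.80
-0.01 -0.01 -0.03 0.04 0.08 0.80
```

```bash
python3 -m crank '0 0 -.06 .08 .15 .4 1;0 0 0 0 0 .6 1;0 0 0 0 0 .6 1;0 0 0 0 0 0 1'; python3 go.py .3847 -.2995 .05 -71
```

```text
time: 35.67
position: [0.3856, -0.2979, 0.0737]
tool_rot: [0.986, 0.168, -0.0, -0.003]
ft_force: [0.4, -0.8, -3.6]
grip_width: 0.04
t 35.67 p [ 0.3856 -0.2979  0.0737] yaw -70.7 F [ 0.4 -0.8 -3.6] w 0.04 dyaw -0.3 D [-0.0009 -0.0016 -0.0237]
-0.06 -0.00 0.06 -0.04 0.03 0.59
```

```bash
python3 -m crank '-.06 0 .06 -.04 .03 .3 1;0 0 0 0 0 .25 1;0 0 0 0 0 0 1'; python3 go.py .3847 -.2995 .0407 -71;  python3 - <<'E'
from h import *
c=viewer.camera("wrist"); cv2.imwrite("pics/w8.png",c["img"][:,:,::-1])
E
```

```text
time: 36.05
position: [0.3855, -0.2999, 0.0504]
tool_rot: [0.986, 0.166, 0.0, 0.001]
ft_force: [0.0, -0.1, -3.5]
grip_width: 0.0399
t 36.05 p [ 0.3855 -0.2999  0.0504] yaw -70.9 F [ 0.  -0.1 -3.5] w 0.0399 dyaw -0.1 D [-0.0008  0.0004 -0.0097]
0.02 -0.01 0.01 -0.02 -0.02 0.24
```

View pics/w8.png

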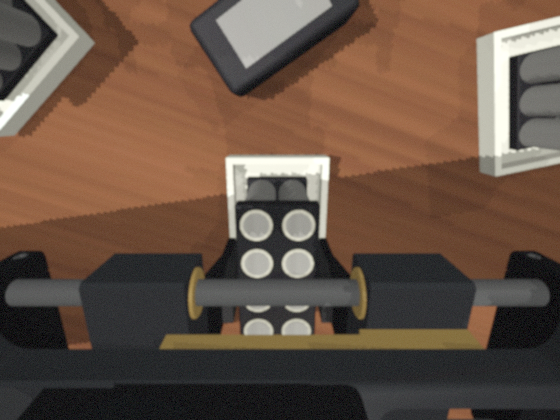

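module_8 is centred over cradle_8 (columns 226 to 329), square. Lowering.

```bash
python3 -m crank '0 0 0 -.02 -.02 .15 1;0 0 0 0 0 .1 1;0 0 0 0 0 .06 1;0 0 0 0 0 0 1'; python3 go.py .3847 -.2995 .0407 -71;  python3 -m crank '0 0 0 0 0 .06 1;0 0 0 0 0 .06 1'
```

```text
time: 36.6
position: [0.3856, -0.3006, 0.0413]
tool_rot: [0.986, 0.166, 0.002, 0.003]
ft_force: [-0.5, 0.2, -4.4]
grip_width: 0.0401
t 36.6 p [ 0.3856 -0.3006  0.0413] yaw -70.9 F [-0.5  0.2 -4.4] w 0.0401 dyaw -0.1 D [-0.0009  0.0011 -0.0006]
0.07 -0.03 0.01 -0.01 -0.03 0.01
time: 36.85
position: [0.3861, -0.3009, 0.0406]
tool_rot: [0.986, 0.166, 0.002, 0.004]
ft_force: [-3.1, 4.1, 30.6]
grip_width: 0.0395
```

Contact. Releasing.

```bash
python3 -m crank '0 0 0 0 0 0 1;0 0 0 0 0 0 .4;0 0 0 0 0 0 .2;0 0 0 0 0 0 -.2;0 0 0 0 0 0 -1'; python3 -m crank '0 0 0 0 0 0 -1;0 0 0 0 0 0 -1;0 0 0 0 0 -.7 -1;0 0 0 0 0 -.9 -1;0 0 0 0 0 -.9 -1'; python3 -m crank '0 0 0 0 0 -1 -1;0 0 0 0 0 -1 -1;0 0 0 0 0 0 -1'; python3 go.py .35 -.5 .24 -71
```

```text
time: 37.48
position: [0.3867, -0.3016, 0.0406]
tool_rot: [0.986, 0.166, 0.003, 0.005]
ft_force: [0.5, -0.4, 0.2]
grip_width: 0.0525
time: 38.1
position: [0.3846, -0.2994, 0.1403]
tool_rot: [0.986, 0.165, 0.001, 0.001]
ft_force: [-0.4, -0.5, -1.3]
grip_width: 0.0868
time: 38.48
position: [0.3851, -0.3001, 0.2256]
tool_rot: [0.986, 0.165, 0.003, 0.004]
ft_force: [-0.2, -0.7, -0.6]
grip_width: 0.0871
t 38.48 p [ 0.3851 -0.3001  0.2256] yaw -71.0 F [-0.2 -0.7 -0.6] w 0.0871 dyaw -0.0 D [-0.0351 -0.1999  0.0144]
0.02 -0.01 0.00 -0.41 0.74 -0.06
0.02 -0.01 0.00 -0.41 0.74 -0.06
0.02 -0.01 0.00 -0.41 0.74 -0.06
0.02 -0.01 0.00 -0.41 0.74 -0.06
0.02 -0.01 0.00 -0.41 0.74 -0.06
0.02 -0.01 0.00 -0.41 0.74 -0.06
```

```bash
python3 -m crank '0 0 0 -.5 .74 0 -1;0 0 0 -.5 .74 0 -1;0 0 0 -.5 .74 0 -1;0 0 0 -.5 .74 0 -1;0 0 0 -.5 .74 0 -1';  python3 -m crank '0 0 0 -.5 .74 0 -1;0 0 0 -.5 .74 0 -1;0 0 0 -.5 .74 0 -1;0 0 0 0 0 0 -1;0 0 0 0 0 0 -1'; python3 - <<'E'
from fit2 import *
c=viewer.camera("top"); s=viewer.camera("scene")
C={"9":(.4487,-.088,60.5),"4":(.4666,.0893,-21),"6":(.5273,-.43,31.8),"8":(.3847,-.2995,19.0)}
rows=[]
for cam in (c,s):
    t=[]
    for k,(x,y,a) in C.items():
        u,v=proj(cam,[x,y,.04])[0].astype(int); im=cam["img"][max(v-38,0):v+38,max(u-38,0):u+38,::-1]
        t.append(cv2.resize(im,(200,200),interpolation=2))
    rows.append(np.hstack(t))
cv2.imwrite("pics/fin.png",np.vstack(rows)); cv2.imwrite("pics/fint.png",c["img"][:,:,::-1])
for n in("screw_jar","adapter"):
    for d in spotter.boxes_of(n,c)[:1]: print(n,w(c,d["at"]).round(3))
E
```

```text
time: 39.1
position: [0.3361, -0.4707, 0.2201]
tool_rot: [0.986, 0.168, 0.001, -0.002]
ft_force: [-0.1, -0.2, 0.8]
grip_width: 0.0873
time: 39.72
position: [0.3046, -0.5749, 0.2095]
tool_rot: [0.986, 0.166, -0.0, -0.009]
ft_force: [0.6, -0.3, 0.5]
grip_width: 0.0871
screw_jar [0.498 0.247 0.06 ]
adapter [ 0.513 -0.251  0.032]
```

View pics/fin.png

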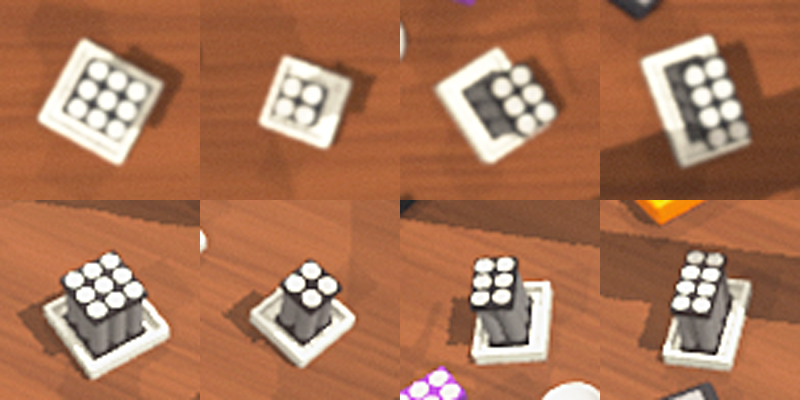

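View pics/fint.png

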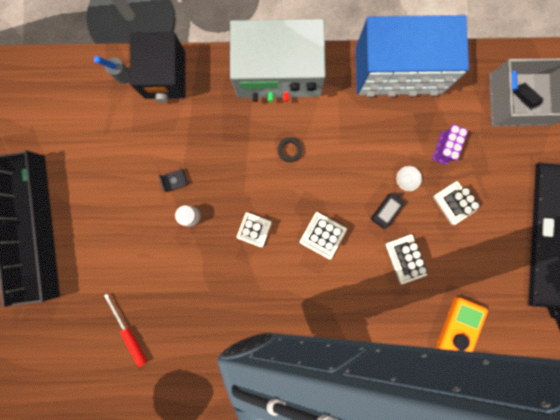

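```bash
python3 - <<'E'
from fit2 import *
C={"9":(.4487,-.088,60.5),"4":(.4666,.0893,-21),"6":(.5273,-.43,31.8),"8":(.3847,-.2995,19.0)}
rows=[]
for cn in("top","scene"):
    cam=viewer.camera(cn); t=[]
    for k,(x,y,a) in C.items():
        A,B=DIM[k]; a=np.radians(a)
        if cn=="top": y-=.0013   # keep to the top camera's own frame
        else: y+=.0013
        G=np.array([(x+.02*(i-(A-1)/2)*np.cos(a)-.02*(j-(B-1)/2)*np.sin(a),y+.02*(i-(A-1)/2)*np.sin(a)+.02*(j-(B-1)/2)*np.cos(a),.072) for i in range(A) for j in range(B)])
        q=proj(cam,G); m=q.mean(0).astype(int)-24
        im=cv2.resize(cam["img"][m[1]:m[1]+48,m[0]:m[0]+48,::-1],(200,200),interpolation=2)
        for p in (q-m+.5)*200/48: cv2.circle(im,tuple(int(v) for v in p),2,(0,0,255),-1)
        t.append(im)
    rows.append(np.hstack(t))
cv2.imwrite("pics/ov.png",np.vstack(rows))
E
```

```text
(no output)
```

View pics/ov.png

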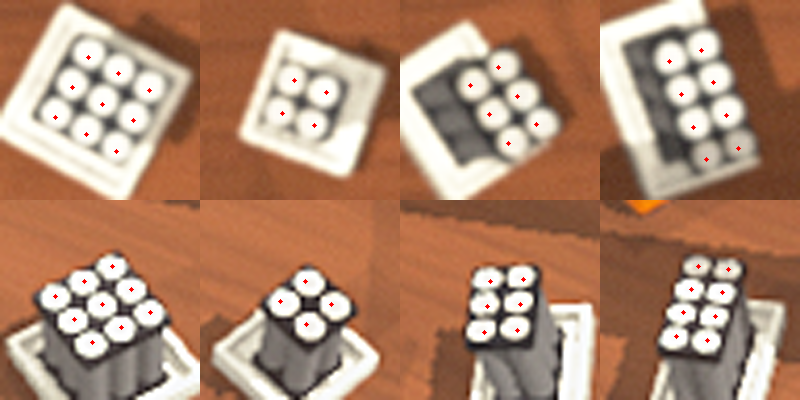

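The predicted cell positions (centred in each cradle, square, module bottom on the 4 mm floor) match the real cells in both views to about a pixel. Handing in.

```bash
python3 -c "
from rig import robot
print(robot.hand_in(), robot.get_obs()['time'])"
```

```text
the job is handed in; nothing more can be done
the job is handed in; nothing more can be done
```

All four modules (4, 6, 8 and 9) are standing upright in their matching cradles, and the job is handed in; the clock read about 40 s of the 112 s.

- **Final check:** Overlays in the top and scene pictures put every cell within about a pixel (2–3 mm) of a module that is centred, square and flat on the cradle floor.
- **Bystanders:** I never touched the screw jar, the adapter or the purple look-alike. The last detections put the jar and adapter within about 6 mm of the first ones, close to the network's 4 mm accuracy.
- **Setting down:** Modules 6 and 8 showed clear floor contact before release. The last readings were about 17 N and 31 N at the wrist. For modules 9 and 4 the force reading did not clearly show contact, but the measured height matched the floor to within about 1 mm when I let go.
- **Disagreement:** One automatic fit of module_9 in its cradle came out wrong because it picked up the white rim. I discarded it and relied on the pictures and the overlay.

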